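# Bolt the solvent chest shut

## Task

Lock the solvent chest: press its spring safety catch down with one fingertip and, keeping it held down, push the bolt's upright tab with the other finger until the bolt is fully home in its keeper. Only then let go, so that the catch springs back up and locks the bolt. Nothing is to be gripped or lifted, and leave the small things on and around the chest where they are.

Things in the scene. Friction and masses are not known exactly. Their poses are not given: they have to be found in the camera images.
- chest: Low grey metal chest, fixed to the bench, 266 x 330 mm in plan, flat aluminium top 90 mm above the bench. Origin: centre of the underside; z up; chest +y is the way the bolt is pushed to lock. On the top the bolt bar lies along y at x = +27 mm, 14 mm wide, its upper face 22 mm above the chest top; the catch paddle lies beside it, parallel, at x = -27 mm.
- keeper (a point): Centre of the mouth of the keeper, the 30 mm long steel loop at the chest's +y end that the bolt enters. Keeper and the two bolt guides (chest y = +50 to +62 and +78 to +90 mm) are 28 mm wide and stand 26 mm above the chest top; only the bolt's tab and the catch paddle stand higher.
- bolt_tab (a point): Centre of the top edge of the bolt's upright thumb tab, a steel plate 30 mm wide (chest x), 8 mm thick (chest y), rising from the bolt bar to 56 mm above the chest top (34 mm above the bar). It rides with the bolt. It is pushed on its broad -y face, 4 mm from this point.
- catch_top (a point): Centre of the top of the catch paddle, a flat dark steel plate 30 mm wide (chest x), 110 mm long (chest y). Its top is 38 mm above the chest top when up, 29 mm when fully down. It moves straight down, staying level wherever it is pressed, so a fingertip may slide along it while holding it down. It is 54 mm in chest x from the bolt's centre line.
- bolt (a joint): Bolt travel in m along chest +y: 0 drawn, 0.048 home against its stop. Starts between 0 and 0.010. Friction about 1.5 N. While the catch is up its tooth blocks the bolt's toothed edge (it has play up to about 0.0115 at the drawn end); let go midway, the catch comes up in a gap short of home. At the home end it can come up only with the bolt beyond 0.046.
- catch (a joint): Catch travel in m, downward: 0 up (sprung), 0.009 fully down. Frees the bolt beyond 0.005; spring 3.4 N at the start of travel, 7 N fully down; springs up by itself when let go.
- vial: Bystander on the chest: small glass vial with white cap, 26 mm diameter, 45 mm high. Origin: centre of the underside.
- stopper: Bystander on the chest: tapered rubber stopper, 30 mm across the top, 28 mm high. Origin: centre of the underside.
- seal: Bystander on the chest: flat green rubber ring, 32 mm outside, 6 mm high. Origin: centre of the underside.
- flask_a: Bystander on the bench: glass bottle with blue cap, 70 mm diameter, 143 mm high. Origin: centre of the underside.
- flask_b: Bystander on the bench: glass bottle with teal cap, 70 mm diameter, 143 mm high. Origin: centre of the underside.
- beaker: Bystander on the bench: open glass beaker, 70 mm diameter, 95 mm high. Origin: centre of the underside.
- measure: Bystander on the bench: slim glass measuring cylinder on a 64 mm foot, 195 mm high. Origin: centre of the underside.

How it is judged:
On the way, in this order (a step that is already met when the one before it is completed fails the run):
1. a finger holds the catch down while the bolt is on its way (value of joint bolt between 0.016 and 0.042 m and value of joint catch above 0.005 m and contact force between the fingers and catch above 0.5 N), for 0.04 s.
2. the bolt is home with the catch still held down (value of joint bolt above 0.0455 m and value of joint catch above 0.005 m and contact force between the fingers and catch above 0.5 N), for 0.04 s.
3. the catch is let go and springs up behind the home bolt (value of joint bolt above 0.0455 m and value of joint catch below 0.002 m), for 0.2 s.
At the end, for the whole second after the job is handed in: The bolt is fully home (beyond 0.0455 of 0.048 m), the catch is up again (less than 2 mm down), and every bystander stands upright within 20 mm of its starting place (all of step 3 and angle between each of vial, stopper, seal, flask_a, flask_b, beaker, measure's own z axis and vertical below 0.2 rad and distance of each of vial, stopper, seal, flask_a, flask_b, beaker, measure from where it was at the start of the episode below 0.02 m); the robot touches nothing.
It fails at once if the catch came up, or was forced, with the bolt part way (value of joint bolt between 0.014 and 0.044 m and value of joint catch below 0.003 m).
It fails at once if a bystander was moved more than 20 mm, lifted or tipped (distance of any of vial, stopper, seal, flask_a, flask_b, beaker, measure from where it was at the start of the episode above 0.02 m or angle between any of vial, stopper, seal, flask_a, flask_b, beaker, measure's own z axis and vertical above 0.5 rad).
It also fails if it takes over 34 s, if anything falls off the work surface, if the arm or the gripper's body presses on something with over 40 N, if the wrist force passes 120 N, or if a joint passes its speed limit or range.

## Robot

A 6-joint arm with a two-finger parallel gripper is mounted at the origin on the work surface. World frame = base frame: x ahead of the robot, y to its left, z up, the work surface at z = 0. Lengths are in m, angles in rad, forces in N, time in s.
With the tool pointing down it reaches from about 0.15 to 0.775 m from the base axis. Payload 6.1 kg.
Tool frame: the origin (TCP) lies between the finger pads; the fingertips stand 22 mm ahead of it and the grasp point (between the pads) lies 3 mm ahead of it; z points along the fingers, y is the line along which they close (so a half turn about z gives the same grasp; the last joint's range is limited). The gripper opens to 85 mm and grips with 20 to 120 N. Pads are 22 mm wide; open, the fingers measure 114 mm over their backs; the gripper's body (76 mm by 85 mm) begins 54 mm behind the grasp point. The pads swing forward as they close: fully open they stand 13 mm farther back than shut.
Start: joints at [1.194, 0.126, -0.04, 1.405, 0, 1.571], TCP at [0.193, 0.488, 0.233] pointing down, gripper open.
Joint ranges: [-2.72, 2.72], [-0.95, 1.95], [-1.27, 1.35], [-1.78, 2.02], [-1.46, 1.47], [-3.14, 3.14]. Speed limits (rad/s): [2.39, 2.39, 3.01, 3.14, 3.14, 3.14].

## Interface

Orientations are given as a unit quaternion [w, x, y, z].
In Python, from rig import observe, grab_frame, camera_params, hand_in, find_in, outline_of, mark_of gives the robot as it stands. The module is installed in compiled form; this text tells all that it offers.
- The arm moves only by the tool drive_tool, never from a script. Its argument "plan" is text: rows parted by semicolons, each of 6 numbers parted by spaces: the shift along the tool's x, y, z in cm, then the turn, a rotation vector about the tool's x, y, z in degrees. A call has 1 to 10 rows; each row is the pose to reach, as a shift and turn from the pose commanded when the call began, along the tool's axes at that moment; what a row does not reach only later rows make up. A row lasts 1/8 s, in which the tool goes at most 62.5 mm and 10.7 degrees, less where a joint would pass 70% of its speed; a pose out of reach is approached as far as the arm can. A call with a gripper value outside its range is refused whole. "grip" is the closure, from 0 (fully open) to 1 (shut), set as the call begins (left out, the last holds). The fingers move at their own pace and stop on an object; the grip force is fixed at half the most. Time passes only in rows, so rows that repeat a pose let the fingers close. It gives the time, the measured TCP pose, the force, the opening and the grip force at its end, in the units of the state.
- observe(): the state, without advancing time (a new reading comes with each control period).
- grab_frame(name): name is "side" or "top" or "wrist"; returns the picture (384x512x3 uint8, red, green, blue); there is no depth.
- camera_params(name): a dict with "K" (3x3 intrinsics, pixels), "R" (3x3) and "t" (3): a world point X has camera coordinates R X + t; the wrist camera has in their place "mount" (4x4, takes a point from camera to tool coordinates, whose origin is the TCP and whose axes are the flange's). Camera axes: x right, y down, z forward; pixel columns grow to the right and rows downward; lengths in m; the calibration is good to about 2 mm. A picture is of the moment at which its call begins: read the wrist's pose just before it. camera_params takes no time and is no camera call.
- hand_in(): hands the job in; it is judged then, once.
Trained networks look in the newest picture that a camera, given by its name, has taken for a name from the list of things; names that differ only in an ending like _2 or _b are one class to them, and where a whole thing is asked for, a point or a joint stands for the part that bears it (a point fixed in the world has none). Each returns a list of dicts, best first, with "score" (0 to 1); they miss things now and then, are a little off and sometimes report something else, mostly with a low value. They report only what shows in the picture. A call takes as long as a camera call.
- find_in(camera, thing): "location" ([x, y, z] in m, in the coordinates of the camera as it stood for that picture, good to about 4 mm: the middle of the surface that is visible of it).
- outline_of(camera, thing): "region" (384x512 bool, what is visible of it).
- mark_of(camera, thing): "location" ([x, y, z] in m, in the coordinates of the camera as it stood for that picture, good to about 4 mm: a listed point, or the origin of a listed thing).
The state is a dict: "t": time; "joint_positions": joint angles; "joint_vel": joint speeds; "joint_torque": joint torques, N m; "tool_pos": TCP position; "tcp_rot": TCP orientation; "wrist_force": force on the tool from outside, world axes, zero at the start; "wrist_torque": the same for the moment, N m; "grip_width": opening from 0.0 (shut) to 1.0 (fully open); "grip_force": force on a finger pad.
Only numpy, scipy, OpenCV 4.12 (cv2) and the standard library are available. Lean on these libraries where they do the work, as an engineer would, in place of code of your own. Each camera call takes 0.05 s, during which the arm holds its last target. There are 200 camera calls.

## Working session

There is one attempt and no reset: what is moved stays moved. The work goes in short steps, Python scripts to look and compute and a tool call to move; the robot and the scene stay as the last step left them, time stands still between calls to the robot, and variables do not carry over. Pictures are saved under pics/ and viewed, at most 10 in all, crops included, and the job is handed in when it is done.

Besides the shell and the picture viewer there is one more tool, called after "Call:" in YAML: its name, and indented under it one key for each argument. drive_tool: Moves the arm, as the interface text tells. Its arguments: {"type":"object","properties":{"plan":{"type":"string"},"grip":{"type":"number"}},"required":["plan"]}

```bash
mkdir -p pics; cat > h.py <<'E'
import numpy as np, cv2
from rig import *
from scipy.spatial.transform import Rotation as Rn
def tool():
    s=observe(); q=s['tcp_rot']; return Rn.from_quat([q[1],q[2],q[3],q[0]]).as_matrix(), np.array(s['tool_pos']), s
def w(cam,p,T=None):
    c=camera_params(cam)
    if cam=='wrist':
        R,t=T; m=np.array(c['mount']); return R@(m[:3,:3]@p+m[:3,3])+t
    return np.array(c['R']).T@(np.array(p)-c['t'])
E
python3 - <<'E'
from h import *
R,t,s=tool(); print(s['t'],t,R.round(3).tolist(),s['wrist_force'],s['grip_width'])
ims=[]
for c in ['side','top','wrist']:
    im=grab_frame(c); ims.append(im); cv2.imwrite(f'pics/{c}0.png',im[:,:,::-1])
    for n in ['chest','keeper','bolt_tab','catch_top','vial','stopper','seal','flask_a','beaker','measure']:
        if c=='wrist' and n in('flask_a','beaker','measure'): continue
        for d in mark_of(c,n)[:2]: print(c,n,round(d['score'],2),w(c,np.array(d['location']),(R,t)).round(4))
a=np.hstack(ims[:2]); cv2.imwrite('pics/a.png',cv2.resize(a,(800,300),interpolation=cv2.INTER_AREA)[:,:,::-1])
print(observe()['t'])
E
```

```text
0.0 [0.19301455 0.48778305 0.23252174] [[-0.93, 0.368, -0.001], [0.368, 0.93, -0.001], [-0.0, -0.002, -1.0]] [ 0.69977712 -0.0683228   0.0198828 ] 0.9992430872773647
side chest 0.66 [ 5.294e-01  8.360e-02 -1.000e-04]
side chest 0.59 [0.5469 0.0576 0.149 ]
side bolt_tab 0.68 [0.5492 0.0585 0.1448]
side catch_top 0.51 [0.4982 0.0928 0.1263]
side vial 0.57 [0.4529 0.1623 0.0872]
side stopper 0.49 [ 0.558  -0.0725  0.0865]
side seal 0.6 [0.4086 0.0812 0.0904]
side seal 0.24 [ 0.4811  0.4444 -0.0026]
side flask_a 0.64 [ 0.6473 -0.4334 -0.0015]
side flask_a 0.59 [ 0.6454  0.422  -0.0009]
side beaker 0.83 [ 0.4769  0.4467 -0.0035]
side measure 0.81 [ 0.4689 -0.4555 -0.0051]
side measure 0.67 [ 0.5575 -0.0744  0.0877]
top chest 0.8 [5.25e-01 9.07e-02 5.00e-04]
top keeper 0.88 [0.6026 0.1702 0.1017]
top keeper 0.52 [ 0.56   -0.0713  0.0914]
top bolt_tab 0.58 [0.5441 0.0575 0.1466]
top catch_top 0.72 [0.5017 0.0928 0.127 ]
top catch_top 0.19 [ 0.5572 -0.0712  0.0918]
top vial 0.52 [0.4539 0.1657 0.0903]
top vial 0.21 [0.5255 0.0936 0.0018]
top stopper 0.56 [ 0.5594 -0.0743  0.0901]
top stopper 0.24 [ 0.6419 -0.4319  0.0014]
top seal 0.36 [0.41   0.0851 0.0861]
top flask_a 0.67 [ 6.413e-01  4.221e-01 -6.000e-04]
top flask_a 0.65 [ 0.6412 -0.4335 -0.0009]
top beaker 0.81 [ 0.4787  0.4466 -0.0005]
top measure 0.62 [ 0.4657 -0.4569  0.0023]
top measure 0.22 [0.4501 0.1662 0.0868]
1.5
```

View pics/a.png

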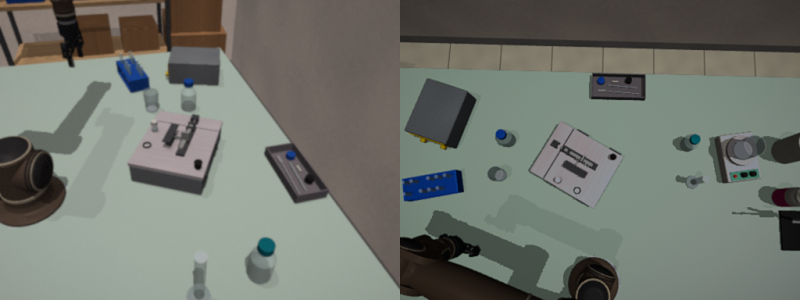

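View pics/top0.png

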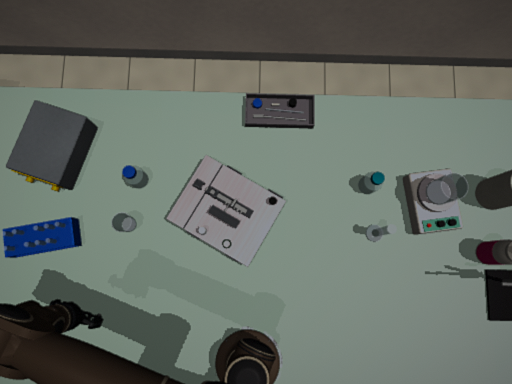

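The chest is centred at top-picture (225,210). Its keeper is up-left at about (200,185), the tab at about (236,205) and the dark paddle at (223,216). This agrees with the networks: chest +y is about (0.45, 0.89) in the world. I'll move above it with the tool's y axis along chest x.

Call:
drive_tool:
  plan: "-45.5 -29.2 -4 0 0 95;-45.5 -29.2 -4 0 0 95;-45.5 -29.2 -4 0 0 95;-45.5 -29.2 -4 0 0 95;-45.5 -29.2 -4 0 0 95;-45.5 -29.2 -4 0 0 95;-45.5 -29.2 -4 0 0 95;-45.5 -29.2 -4 0 0 95;-45.5 -29.2 -4 0 0 95;-45.5 -29.2 -4 0 0 95"
  grip: 0.53

```text
t: 2.75
tool_pos: [0.5102, 0.0469, 0.2729]
tcp_rot: [0.0, 0.852, 0.523, -0.0]
wrist_force: [-0.0, -0.1, 0.6]
grip_width: 0.475
grip_force: 0.0
```

Call:
drive_tool:
  plan: "0 0 0 0 0 0;0 0 0 0 0 0;0 0 0 0 0 0"

```text
t: 3.12
tool_pos: [0.5084, 0.0501, 0.2735]
tcp_rot: [0.0, 0.85, 0.526, 0.0]
wrist_force: [-0.1, -0.2, -0.4]
grip_width: 0.471
grip_force: 0.0
```

```bash
python3 - <<'E'
from h import *
R,t,s=tool(); print(s['t'],t,R.round(3).tolist(),s['wrist_force'],s['grip_width'],s['joint_positions'])
im=grab_frame('wrist'); cv2.imwrite('pics/w1.png',im[:,:,::-1])
print(camera_params('wrist'))
for n in ['chest','keeper','bolt_tab','catch_top','vial','stopper','seal']:
    for d in mark_of('wrist',n)[:2]: print(n,round(d['score'],2),w('wrist',np.array(d['location']),(R,t)).round(4))
for n in ['bolt','catch']:
    for d in outline_of('wrist',n)[:1]:
        m=d['region'].astype(np.uint8); c=max(cv2.findContours(m,0,2)[0],key=cv2.contourArea); print(n,d['score'],cv2.minAreaRect(c))
grab_frame('top')
d=outline_of('top','chest')[0]; m=d['region'].astype(np.uint8); c=max(cv2.findContours(m,0,2)[0],key=cv2.contourArea); print('chest top',d['score'],cv2.minAreaRect(c))
E
```

```text
3.125 [0.50836992 0.05011435 0.27353306] [[0.446, 0.895, 0.0], [0.895, -0.446, 0.0], [0.0, 0.0, -1.0]] [-0.05748735 -0.17406241 -0.38141586] 0.47079438134613444 [9.82426214e-02 1.02472593e-01 2.19179606e-02 1.48986371e+00
 3.20691209e-05 2.13117683e+00]
{'K': array([[286.3505254 ,   0.        , 259.6392351 ],
       [  0.        , 286.3505254 , 191.88046137],
       [  0.        ,   0.        ,   1.        ]]), 'mount': array([[ 8.46585608e-05, -9.65371719e-01, -2.60878202e-01,
         6.49627208e-02],
       [ 9.99999995e-01,  6.75128365e-05,  7.46845738e-05,
        -9.82991910e-04],
       [-5.44857481e-05, -2.60878207e-01,  9.65371720e-01,
        -1.40084439e-01],
       [ 0.00000000e+00,  0.00000000e+00,  0.00000000e+00,
         1.00000000e+00]])}
chest 0.77 [ 0.5328  0.0845 -0.0007]
keeper 0.84 [0.6037 0.1657 0.1078]
bolt_tab 0.8 [0.5438 0.0567 0.1442]
catch_top 0.94 [0.4972 0.0847 0.1224]
vial 0.71 [0.4513 0.1646 0.0903]
stopper 0.67 [ 0.5568 -0.0757  0.0899]
seal 0.8 [0.4125 0.0783 0.0855]
bolt 0.9 ((289.14556884765625, 145.5060577392578), (35.05291748046875, 111.48658752441406), 2.38594388961792)
catch 0.7 ((248.5, 146.0), (110.0, 59.0), 90.0)
chest top 0.8 ((184.03048706054688, 208.2256317138672), (68.860595703125, 36.372108459472656), 82.303955078125)
```

View pics/w1.png

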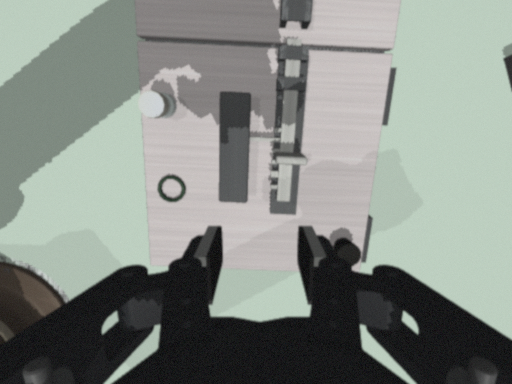

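The wrist picture shows the paddle at cols 220–250, rows 92–202. The bolt runs from (284,210) to (296,20), with the tab's top edge around (276–306, 158). The vial is at (152,104) and the seal at (172,187), both clear of the fingers' path.

```bash
python3 - <<'E'
from h import *
R,t,s=tool(); c=camera_params('wrist'); K=c['K'];m=c['mount']
def bp(u,v,z):
    d=R@m[:3,:3]@np.linalg.solve(K,[u,v,1]); o=R@m[:3,3]+t
    return R.T@(o+d*(z-o[2])/d[2]-t)*1000
for n,u,v,z in [('pad BL',219,202,.128),('BR',247.5,202,.128),('TL',221,92,.128),('TR',250.5,92,.128),('tabL',276,157,.146),('tabR',306,160,.146),('bar lo',285,200,.112),('bar hi',290,95,.112),('keeper front',293,45,.116)]:
    print(n,bp(u,v,z).round(1))
for n in ['chest','keeper','bolt_tab','catch_top']:
    P=[]
    for d in mark_of('wrist',n)[:1]: print(n,(m[:3,:3]@d['location']+m[:3,3])*1000)
E
```

```text
pad BL [-23.1 -43.3 145.3]
BR [-23.1 -13.6 145.3]
TL [ 85.4 -37.4 145.3]
TR [ 85.4  -9.6 145.3]
tabL [ 26.5  14.4 127.3]
tabR [ 23.7  42.6 127.3]
bar lo [-25.7  26.9 161.3]
bar hi [ 83.8  29.4 161.3]
keeper front [128.3  30.5 157.3]
chest [ 41.55837474   6.44359788 274.25817577]
keeper [145.86341988  33.72875868 165.81170252]
bolt_tab [ 21.67435336  28.73722065 129.35130886]
catch_top [ 25.93894379 -25.46192939 151.12182571]
```

Call:
drive_tool:
  plan: "0 0 5 0 0 2;0 0 9 0 0 2;0 0 11.5 0 0 2;0 0 11.5 0 0 2;0 0 11.5 0 0 2"

```text
t: 4.55
tool_pos: [0.5094, 0.0493, 0.1595]
tcp_rot: [0.0, 0.86, 0.511, 0.001]
wrist_force: [1.4, 0.1, 0.3]
grip_width: 0.471
grip_force: 0.0
```

```bash
python3 - <<'E'
from h import *
R,t,s=tool(); print(s['t'],t,s['wrist_force'],s['grip_width'])
a=grab_frame('wrist'); b=grab_frame('side')
cv2.imwrite('pics/w2.png',a[:,:,::-1])
b=cv2.resize(b[130:250,150:300],None,fx=4,fy=4,interpolation=cv2.INTER_CUBIC); cv2.imwrite('pics/s2.png',b[:,:,::-1])
E
```

```text
4.55 [0.50936157 0.04925491 0.15950127] [1.41559253 0.14853204 0.30401513] 0.4709269573741269
```

View pics/w2.png

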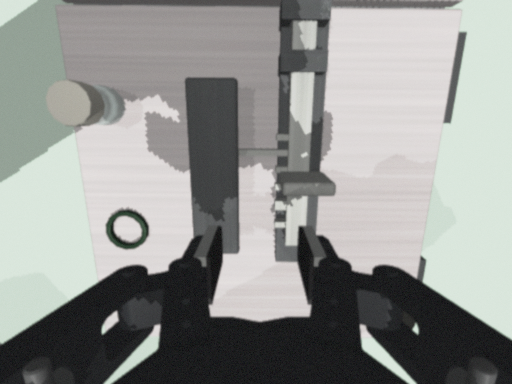

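View pics/s2.png

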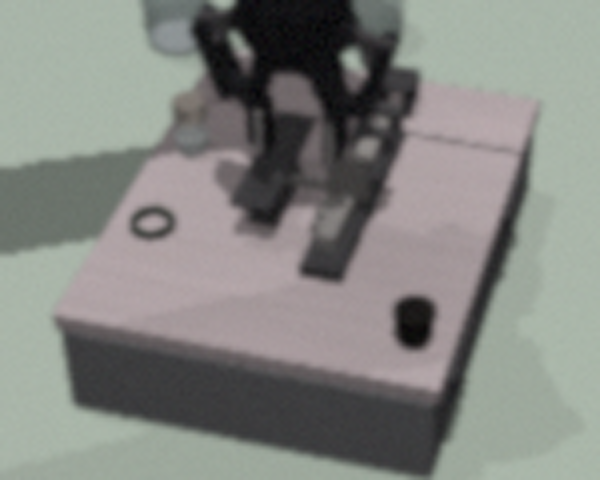

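The fingertips stand over the paddle's near end (212,230 against paddle centre 217) and behind the tab (309 against tab centre 307). The side view agrees, so I'll press down step by step on force.

Call:
drive_tool:
  plan: "0 0 0.5 0 0 0;0 0 1 0 0 0;0 0 1 0 0 0;0 0 1 0 0 0"

```text
t: 5.15
tool_pos: [0.5088, 0.0492, 0.1483]
tcp_rot: [-0.0, 0.86, 0.511, -0.0]
wrist_force: [0.6, -0.5, -0.2]
grip_width: 0.467
grip_force: 0.0
```

Call:
drive_tool:
  plan: "0 0 0.2 0 0 0;0 0 0.4 0 0 0;0 0 0.4 0 0 0"

```text
t: 5.52
tool_pos: [0.5086, 0.0492, 0.1441]
tcp_rot: [-0.0, 0.86, 0.511, -0.0]
wrist_force: [0.1, 0.1, -0.8]
grip_width: 0.471
grip_force: 0.0
```

Call:
drive_tool:
  plan: "0 0 0.2 0 0 0;0 0 0.3 0 0 0;0 0 0.3 0 0 0"

```text
t: 5.9
tool_pos: [0.5087, 0.0492, 0.1412]
tcp_rot: [-0.0, 0.86, 0.511, -0.0]
wrist_force: [-1.0, 0.1, 0.3]
grip_width: 0.466
grip_force: 0.0
```

Call:
drive_tool:
  plan: "0 0 0.2 0 0 0;0 0 0.3 0 0 0;0 0 0.3 0 0 0"

```text
t: 6.28
tool_pos: [0.5087, 0.0492, 0.1382]
tcp_rot: [-0.0, 0.86, 0.511, -0.0]
wrist_force: [0.8, 0.2, 0.8]
grip_width: 0.469
grip_force: 0.0
```

```bash
python3 - <<'E'
from h import *
for i in range(2):
    a=grab_frame('wrist'); s=observe(); print(s['wrist_force'],s['wrist_torque'])
b=grab_frame('side')
a=a[150:330,150:400];a=cv2.resize(a,None,fx=1.6,fy=2.0*.8); b=cv2.resize(b[130:230,180:280],None,fx=4,fy=4,interpolation=cv2.INTER_CUBIC)
a=cv2.resize(a,(400,400)); im=np.hstack([a,b]); im=np.clip(im.astype(float)*1.6,0,255).astype(np.uint8)
cv2.imwrite('pics/c3.png',im[:,:,::-1])
E
```

```text
[-0.39507381 -0.04063038 -0.02866844] [-0.05195848  0.05995177 -0.01522777]
[ 0.2986544  -0.7222666   0.21210261] [-0.01581469  0.05013428 -0.03009396]
```

View pics/c3.png

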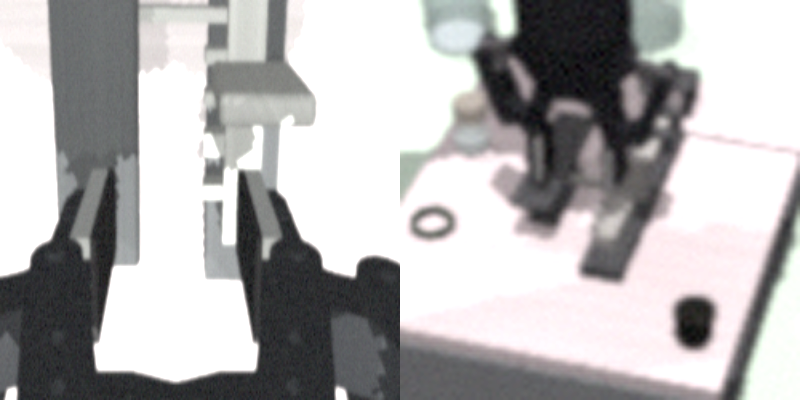

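The picture shows the left tip still over the paddle (crop cols 75–118, paddle 50–137) and the right tip behind the tab (250–280, tab 210–312). There's no contact yet because the half-open pads sit back, so I'll continue down.

Call:
drive_tool:
  plan: "0 0 0.2 0 0 0;0 0 0.2 0 0 0;0 0 0.2 0 0 0"

```text
t: 6.8
tool_pos: [0.5088, 0.0492, 0.1363]
tcp_rot: [-0.0, 0.86, 0.511, -0.0]
wrist_force: [-0.6, -0.1, -0.5]
grip_width: 0.469
grip_force: 0.0
```

Call:
drive_tool:
  plan: "0 0 0.2 0 0 0;0 0 0.2 0 0 0;0 0 0.2 0 0 0"

```text
t: 7.18
tool_pos: [0.5088, 0.0492, 0.1343]
tcp_rot: [0.0, 0.86, 0.511, -0.0]
wrist_force: [0.5, 0.8, -0.2]
grip_width: 0.47
grip_force: 0.0
```

Call:
drive_tool:
  plan: "0 0 0.2 0 0 0;0 0 0.2 0 0 0;0 0 0.2 0 0 0"

```text
t: 7.55
tool_pos: [0.5088, 0.0492, 0.1323]
tcp_rot: [-0.0, 0.86, 0.511, -0.0]
wrist_force: [-1.1, 0.2, 0.5]
grip_width: 0.473
grip_force: 0.0
```

Call:
drive_tool:
  plan: "0 0 0.2 0 0 0;0 0 0.2 0 0 0;0 0 0.2 0 0 0"

```text
t: 7.92
tool_pos: [0.5088, 0.0492, 0.1303]
tcp_rot: [-0.0, 0.86, 0.511, -0.0]
wrist_force: [0.7, 0.8, -0.3]
grip_width: 0.472
grip_force: 0.0
```

```bash
python3 - <<'E'
from h import *
a=grab_frame('wrist'); b=grab_frame('side')
a=cv2.resize(a[160:310,180:355],(700,600),interpolation=cv2.INTER_CUBIC)
a=(255*(a/255.)**.5).astype(np.uint8)
cv2.imwrite('pics/c4.png',a[:,:,::-1])
E
```

```text
(no output)
```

View pics/c4.png

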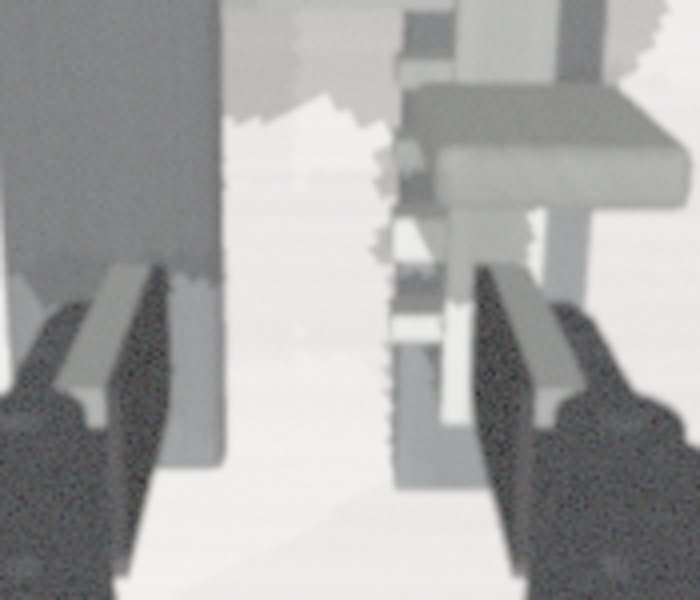

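The paddle's end edge back-projects to z ≈ 0.1287, so the catch is still up and the tips are just above it. I'll continue.

Call:
drive_tool:
  plan: "0 0 0.2 0 0 0;0 0 0.2 0 0 0;0 0 0.2 0 0 0"

```text
t: 8.4
tool_pos: [0.509, 0.0492, 0.1285]
tcp_rot: [0.0, 0.86, 0.511, 0.0]
wrist_force: [0.3, 0.4, 2.7]
grip_width: 0.469
grip_force: 1.0
```

Call:
drive_tool:
  plan: "0 0 0.2 0 0 0;0 0 0.2 0 0 0;0 0 0.2 0 0 0"

```text
t: 8.78
tool_pos: [0.5089, 0.0492, 0.1264]
tcp_rot: [0.0, 0.86, 0.511, 0.0]
wrist_force: [-0.1, 0.4, 3.4]
grip_width: 0.468
grip_force: 1.7
```

Call:
drive_tool:
  plan: "0 0 0.2 0 0 0;0 0 0.4 0 0 0;0 0 0.5 0 0 0;0 0 0.5 0 0 0"

```text
t: 9.28
tool_pos: [0.5089, 0.0492, 0.1214]
tcp_rot: [0.0, 0.86, 0.511, 0.0]
wrist_force: [-1.0, -1.3, 5.3]
grip_width: 0.473
grip_force: 2.7
```

Call:
drive_tool:
  plan: "0 0 0.1 0 0 0;0 0 0.1 0 0 0;0 0 0.1 0 0 0"

```text
t: 9.65
tool_pos: [0.5089, 0.0492, 0.1205]
tcp_rot: [0.0, 0.86, 0.511, 0.0]
wrist_force: [-1.1, -0.2, 5.7]
grip_width: 0.469
grip_force: 2.9
```

Call:
drive_tool:
  plan: "0 0 0.05 0 0 0;0 0 0.05 0 0 0;0 0 0.05 0 0 0"

```text
t: 10.02
tool_pos: [0.5089, 0.0492, 0.12]
tcp_rot: [0.0, 0.86, 0.511, 0.0]
wrist_force: [-1.8, -0.3, 5.7]
grip_width: 0.473
grip_force: 3.0
```

Call:
drive_tool:
  plan: "0.4 0 0 0 0 0;0.8 0 0 0 0 0;1.2 0 0 0 0 0;1.6 0 0 0 0 0;2 0 0 0 0 0;2.4 0 0 0 0 0;2.8 0 0 0 0 0;3 0 0 0 0 0;3 0 0 0 0 0"

```text
t: 11.15
tool_pos: [0.5227, 0.0744, 0.1197]
tcp_rot: [0.001, 0.86, 0.51, -0.001]
wrist_force: [-2.6, -4.7, 7.4]
grip_width: 0.47
grip_force: 3.5
```

Call:
drive_tool:
  plan: "0.4 0 0 0 0 0;0.8 0 0 0 0 0;1.2 0 0 0 0 0;1.6 0 0 0 0 0;2 0 0 0 0 0;2 0 0 0 0 0"

```text
t: 11.9
tool_pos: [0.5324, 0.092, 0.1197]
tcp_rot: [0.001, 0.86, 0.51, -0.001]
wrist_force: [-2.0, -4.9, 6.0]
grip_width: 0.471
grip_force: 3.3
```

```bash
python3 - <<'E'
from h import *
R,t,s=tool(); a=grab_frame('wrist'); print(s['t'],s['wrist_force'])
for n in ['keeper','bolt_tab','catch_top']:
    for d in mark_of('wrist',n)[:1]: p=w('wrist',np.array(d['location']),(R,t)); print(n,p.round(4),R.T@(p-t))
a=cv2.resize(a[60:310,160:370],(504,600),interpolation=cv2.INTER_CUBIC)
a=(255*(a/255.)**.5).astype(np.uint8)
cv2.imwrite('pics/c5.png',a[:,:,::-1])
E
```

```text
11.9 [-1.9577538  -4.92297844  5.96052825]
keeper [0.6088 0.1672 0.1033] [0.10267419 0.03105551 0.01617193]
bolt_tab [0.5637 0.0891 0.147 ] [ 0.01228836  0.02885983 -0.02731316]
catch_top [0.4985 0.0836 0.119 ] [-0.02356684 -0.02573496  0.00070868]
```

View pics/c5.png

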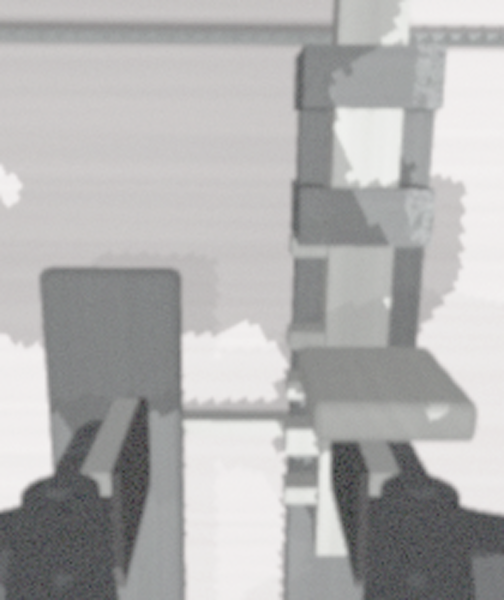

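The tab now sits against the right finger (crop 300–470, rows 350–435), the left finger still holds the paddle, and the bolt has moved about 38 mm. I'll push on to the stop.

Call:
drive_tool:
  plan: "0.3 0 0 0 0 0;0.5 0 0 0 0 0;0.5 0 0 0 0 0"

```text
t: 12.48
tool_pos: [0.5347, 0.0962, 0.1198]
tcp_rot: [0.001, 0.86, 0.51, -0.001]
wrist_force: [-2.2, -5.2, 7.2]
grip_width: 0.469
grip_force: 3.5
```

Call:
drive_tool:
  plan: "0.2 0 0 0 0 0;0.3 0 0 0 0 0;0.3 0 0 0 0 0"

```text
t: 12.85
tool_pos: [0.5351, 0.0969, 0.1197]
tcp_rot: [0.002, 0.86, 0.51, -0.003]
wrist_force: [-6.2, -12.2, 8.6]
grip_width: 0.471
grip_force: 7.5
```

Call:
drive_tool:
  plan: "0.2 0 0 0 0 0;0.2 0 0 0 0 0;0.2 0 0 0 0 0"

```text
t: 13.22
tool_pos: [0.5352, 0.097, 0.1198]
tcp_rot: [0.003, 0.861, 0.509, -0.004]
wrist_force: [-8.2, -18.8, 11.3]
grip_width: 0.471
grip_force: 11.3
```

The bolt is hard against its stop: the force rose to 20 N with no further motion. I'll lift straight off.

Call:
drive_tool:
  plan: "-0.3 0 0 0 0 0;-0.3 0 -0.5 0 0 0;-0.3 0 -1.2 0 0 0;-0.4 0 -2.5 0 0 0;-0.6 0 -5 0 0 0;-1 0 -9 0 0 0;-1 0 -12 0 0 0;-1 0 -12 0 0 0;-1 0 -12 0 0 0"

```text
t: 14.35
tool_pos: [0.5327, 0.0933, 0.2393]
tcp_rot: [-0.0, 0.86, 0.511, -0.0]
wrist_force: [-1.2, -0.2, -0.1]
grip_width: 0.47
grip_force: 0.0
```

```bash
python3 - <<'E'
from h import *
R,t,s=tool(); a=grab_frame('wrist'); print(s['t'],s['wrist_force'])
for n in ['keeper','bolt_tab','catch_top','vial','seal','stopper']:
    for d in mark_of('wrist',n)[:1]: p=w('wrist',np.array(d['location']),(R,t)); print(n,p.round(4))
cv2.imwrite('pics/c6.png',a[:,:,::-1])
E
```

```text
14.35 [-1.17973547 -0.19525527 -0.11803666]
keeper [0.604  0.1715 0.1074]
bolt_tab [0.5667 0.0963 0.1443]
catch_top [0.4999 0.0875 0.1233]
vial [0.4495 0.1617 0.0885]
seal [0.4132 0.0801 0.0868]
```

View pics/c6.png

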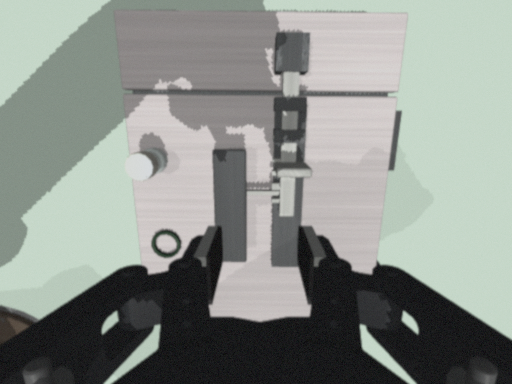

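The tab is at (293,172), about 45 mm forward of its start, and the bar runs into the keeper at (291,75). The paddle reads the same height as at the start, and the vial and seal haven't moved. The stopper is hidden behind the gripper here, but nothing passed near it.

```bash
python3 -c "
from rig import *
print(hand_in())"
```

```text
the job is handed in; nothing more can be done
None
```

I handed the job in: the bolt went hard against its stop with the catch held down, and the catch then looked sprung up behind it. I re-checked the vial and seal in the last picture and they had not moved, but not the stopper or bench glassware; the hand-in gave no verdict.

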